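# Open the ratchet stop of a tin rack

### The arm

A 6-joint arm with a two-finger parallel gripper is mounted at the origin on a cart in front of the work surface, level with it; the furniture and walls round the work are solid. World frame = base frame: x ahead of the robot, y to its left, z up, the work surface at z = 0. Lengths are in mm, angles in rad, forces in N, time in s.
With the tool pointing down it reaches from about 325 to 900 mm from the base axis. Payload 6.1 kg.
Tool frame: the origin (TCP) lies between the finger pads; the fingertips stand 25 mm ahead of it and the grasp point (between the pads) lies 6 mm ahead of it (env.nose_length is the distance from the TCP to the fingertips, in mm); z points along the fingers, y is the line along which they close (so a half turn about z gives the same grasp; the last joint's range is limited). The gripper opens to 85 mm and grips with 20 to 120 N. Pads are 22 mm wide; open, the fingers measure 114 mm over their backs; the gripper's body (76 mm by 85 mm) begins 54 mm behind the grasp point. The pads swing forward as they close: fully open they stand 13 mm farther back than shut.
Start: joints at [-1.278, 0.22, 1.526, -0, 1.395, -0.126], TCP at [254.158, -570.982, 256.3] pointing down, gripper open.
Joint ranges: [-2.98, 2.98], [-0.91, 2.08], [0.09, 2.57], [-1.24, 4.39], [0.2, 2.65], [-2.68, 2.68]. Speed limits (rad/s): [2.57, 2.57, 3.01, 3.14, 3.14, 3.14].

### API

Orientations are given as a unit quaternion [w, x, y, z].
In Python, from workcell import telemetry, camera, camera_info, finish_job, outline_of, mark_of, env gives the robot as it stands.
- The arm moves only by the tool move_arm, never from a script. Its argument "deltas" is a list of rows, each a list of 3 entries, a list of its own where there are three numbers: the closure, from 0 (fully open) to 1 (shut), then the shift along the tool's x, y, z in units of 50 mm (1.0 is 50 mm), then the turn about the tool's z in rad. In form: [[hand, [x, y, z], turn], ...]. A call has 1 to 10 rows; each row is the pose to reach, as a shift and turn from the pose commanded when the call began, along the tool's axes at that moment; what a row does not reach only later rows make up. A row lasts 1/10 s, in which the tool goes at most 50 mm and 8.59 degrees, less where a joint would pass 70% of its speed; a pose out of reach is approached as far as the arm can. A call with a gripper value outside its range is refused whole. The fingers move at their own pace and stop on an object; "force" is the grip in N (left out, the last holds). Time passes only in rows, so rows that repeat a pose let the fingers close. It gives the time, the measured TCP pose, the force, the opening and the grip force at its end, in the units of the state.
- telemetry.get_obs(): the state, without advancing time (a new reading comes with each control period).
- camera(name): name is "side" or "top" or "wrist"; returns the picture (400x640x3 uint8, red, green, blue); there is no depth.
- camera_info(name): a dict with "fovy" (degrees; the focal length in pixels is half the picture's height over the tangent of half this angle, whatever the lens; pixels are square), "cx", "cy" (the principal point, pixels), "world_from_camera" (4x4, takes a point from camera to world coordinates); the wrist camera has in their place "hand_eye" (4x4, takes a point from camera to tool coordinates, whose origin is the TCP and whose axes are the flange's). Camera axes: x right, y down, z forward; pixel columns grow to the right and rows downward; lengths in mm; the calibration is good to about 2 mm. A picture is of the moment at which its call begins: read the wrist's pose just before it. camera_info takes no time and is no camera call.
- finish_job(): hands the job in; it is judged then, once.
Trained networks look in the newest picture that a camera, given by its name, has taken for a name from the list of things; names that differ only in an ending like _2 or _b are one class to them, and where a whole thing is asked for, a point or a joint stands for the part that bears it (a point fixed in the world has none). Each returns a list of dicts, best first, with "conf" (0 to 1); they miss things now and then, are a little off and sometimes report something else, mostly with a low value. They report only what shows in the picture. A call takes as long as a camera call.
- outline_of(camera, name): "mask" (400x640 bool, what is visible of it) and "point" ([column, row] in pixels, amid what is visible of it).
- mark_of(camera, name): "point" ([column, row] in pixels: a listed point, or the origin of a listed thing).
The state is a dict: "time": time; "joints": joint angles; "joint_vel": joint speeds; "joint_torque": joint torques, N m; "tool_pos": TCP position; "tcp_rot": TCP orientation; "ft_force": force on the tool from outside, world axes, zero at the start; "torque": the same for the moment, N m; "opening": opening from 0.0 (shut) to 1.0 (fully open); "gripper_force": force on a finger pad.
Only numpy, scipy, OpenCV 4.12 (cv2) and the standard library are available. Lean on these libraries where they do the work, as an engineer would, in place of code of your own. Each camera call takes 0.05 s, during which the arm holds its last target. There are 200 camera calls.

### The job

Make room for another tin in the tin rack: push down the sprung release on the sliding stop and, keeping it down, push the stop back along its bar, away from the tin in the rack, until it is fully open against its end. Then let go so that the release springs back up and the stop is locked there. Nothing is to be picked up or shifted besides: leave the tin in the rack, the loose tin, the salt shaker and the lemon standing where they are.

Things in the scene. Friction and masses are not known exactly. Their poses are not given: they have to be found in the camera images.
- tin_rack: Fixed aluminium tin rack, base 300 x 150 x 6 mm (x -150 to 150, y -70 to 80 in its frame). Origin: middle of its underside; z up; x = the direction in which the stop opens. Fixed end plate (72 mm high) at x = -146. Steel bar along x at y = 55, z 34 to 46 mm, toothed below, between end blocks (20 x 40 mm, 52 high) at x = -138 and +138. Tins stand in the strip y = -65 to 33.
- stop (a joint): How far the sliding stop is pushed back along the bar (rack +x), m: 0 = nearest the tin, 0.100 = fully open, hard end. About 2 N friction; it stays where left. While the release is up a ratchet (8 mm pitch) blocks opening, save up to 8 mm of play; force does not overcome it. Grey housing 70 mm long, 44 wide, top z = 50, with a 6 mm stop plate (z 8 to 75) across the tray at its front end.
- release (a joint): How far the release is pushed down, m: 0 = up (locked), 0.010 = fully down. The ratchet is free from 0.005 on. A spring pushes it up: 2.3 N at the top, 5.6 N fully down. It does not latch: keep it down while the stop is pushed back; it springs up when let go. May start 0 to 0.004 down, its pawl lying on a tooth.
- release_top (a point): Centre of the top of the release: a ribbed steel pad 30 mm long (rack x), 34 mm wide, on the front half of the stop's housing; z = 62 mm above the worktop when up, 52 mm fully down. Travels with the stop and the release. x axis = the rack's x (opening direction), z up.
- push_face (a point): Point on the ribbed front face of the upright grey block on the rear half of the stop's housing, at z = 70 mm, 18 mm beyond (rack +x) the centre of the release pad. Block 34 mm long, 40 mm wide, top at z = 85 mm. The face looks to the rack's -x: pushing it to +x opens the stop. x axis = the rack's x.
- tuna_tin: Flat round tin, 86 mm in diameter, 40 mm high, loose, standing in the rack's tray next to the fixed end plate. Origin at the centre of its underside. Must stay.
- bean_tin: Tin with a paper label, 75 mm in diameter, 58 mm high, loose, standing on the worktop beyond the rack's fixed end plate. Origin at the centre of its underside. Must stay.
- salt: Salt shaker, 44 mm in diameter, 90 mm high, loose, standing on the worktop on the bar's side of the rack, near the end with the tin. Origin at the centre of its underside. Must stay.
- lemon1: Lemon, 78 x 55 x 56 mm, loose, lying on the worktop on the tray's side of the rack. Origin under its centre. Must stay.

How it is judged:
By the outcome, as a careful person would: the job done as asked, in the order asked, and still so for the second after the job is handed in, with the robot touching nothing.
It also fails if it takes over 48 s, if anything falls off the work surface, if the arm or the gripper's body presses on something with over 40 N, if the wrist force passes 120 N, or if a joint passes its speed limit or range.

## Working session

There is one attempt and no reset: what is moved stays moved. The work goes in short steps, Python scripts to look and compute and a tool call to move; the robot and the scene stay as the last step left them, time stands still between calls to the robot, and variables do not carry over. Pictures are saved under pics/ and viewed, at most 10 in all, crops included, and the job is handed in when it is done.

Besides the shell and the picture viewer there is one more tool, called after "Emit:" as a command line: name --argument value ..., lists and objects as JSON in quotes. move_arm: Moves the arm, as the interface text tells. Its arguments: {"type":"object","properties":{"deltas":{"type":"array"},"force":{"type":"number"}},"required":["deltas"]}

```bash
mkdir -p pics; cat > h.py <<'E'
import numpy as np, cv2
from workcell import telemetry, camera, camera_info, finish_job, outline_of, mark_of, env
from scipy.spatial.transform import Rotation as R
def rot(q): return R.from_quat([q[1],q[2],q[3],q[0]]).as_matrix()
def wfc(name,o=None):
    i=camera_info(name)
    if 'world_from_camera' in i: return i,np.array(i['world_from_camera'])
    T=np.eye(4);T[:3,:3]=rot(o['tcp_rot']);T[:3,3]=o['tool_pos']
    return i,T@np.array(i['hand_eye'])
def onplane(name,p,z,o=None):
    i,T=wfc(name,o); f=200/np.tan(np.radians(i['fovy'])/2)
    d=T[:3,:3]@np.array([(p[0]-i['cx'])/f,(p[1]-i['cy'])/f,1]); c=T[:3,3]
    return c+d*(z-c[2])/d[2]
def save(im,n): cv2.imwrite('pics/'+n,cv2.cvtColor(im,cv2.COLOR_RGB2BGR))
E
cat > a.py <<'E'
from h import *
o=telemetry.get_obs(); print(o['time'],o['tool_pos'],rot(o['tcp_rot']).round(3).tolist(),o['opening'],env.nose_length)
for c in ['top','side']:
    save(camera(c),c+'1.png')
    print(c,wfc(c)[1][:3,3].round())
    for n,z in [('release_top',60),('push_face',70),('tin_rack',0),('tuna_tin',6),('bean_tin',0),('salt',0),('lemon1',0)]:
        for m in mark_of(c,n)[:2]: print(c,n,round(m['conf'],2),np.round(m['point']),onplane(c,m['point'],z).round(1))
E
python3 a.py
```

```text
0.0 [ 254.00828708 -570.46159745  255.2176568 ] [[0.914, 0.407, -0.001], [0.407, -0.914, 0.002], [0.0, -0.002, -1.0]] 0.9989513524734114 25.0
top [ 406. -111.  916.]
top release_top 0.47 [284. 210.] [533.5 -19.5  60. ]
top push_face 0.72 [276. 205.] [544.   -2.9  70. ]
top tin_rack 0.42 [294. 142.] [713.1 -35.5   0. ]
top tuna_tin 0.65 [332. 200.] [ 567.4 -129.2    6. ]
top bean_tin 0.78 [371. 224.] [ 509.5 -219.6    0. ]
top salt 0.75 [319. 258.] [430.7 -97.9   0. ]
top lemon1 0.75 [298. 139.] [719.8 -43.7   0. ]
side [ 589. -847.  498.]
side release_top 0.6 [298. 192.] [536.8 -17.9  60. ]
side push_face 0.8 [301. 187.] [544.7 -11.7  70. ]
side tin_rack 0.61 [316. 216.] [585.6 -32.6   0. ]
side tuna_tin 0.77 [312. 234.] [ 577.5 -125.5    6. ]
side tuna_tin 0.42 [373. 220.] [729.6 -50.8   6. ]
side bean_tin 0.7 [273. 258.] [ 496.9 -215.8    0. ]
side salt 0.74 [252. 227.] [431.3 -96.2   0. ]
side lemon1 0.79 [373. 220.] [730.3 -43.1   0. ]
```

```bash
python3 - <<'E'
import cv2,numpy as np
a=cv2.imread('pics/top1.png')[100:300,180:440]; b=cv2.imread('pics/side1.png')[130:300,200:440]
cv2.imwrite('pics/c1.png',cv2.resize(a,None,fx=3,fy=3,interpolation=2))
cv2.imwrite('pics/c2.png',cv2.resize(b,None,fx=3,fy=3,interpolation=2))
E
```

```text
(no output)
```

View pics/c1.png

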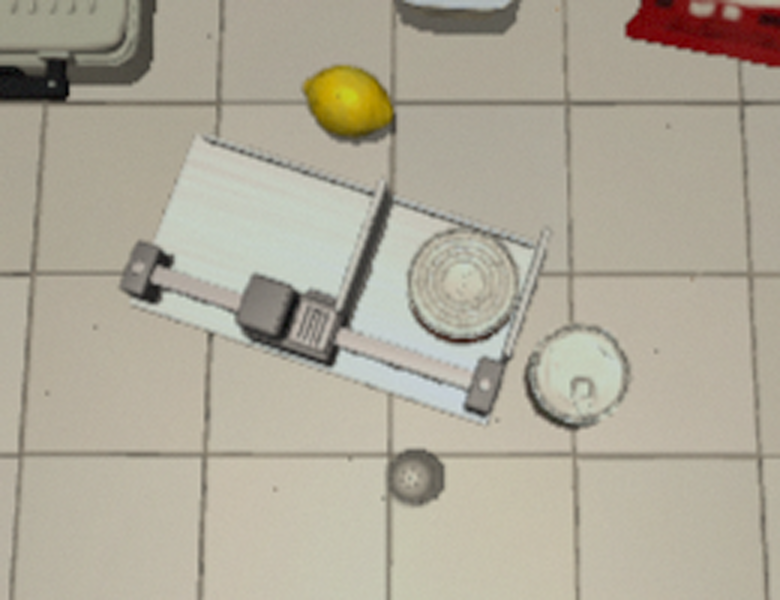

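View pics/c2.png

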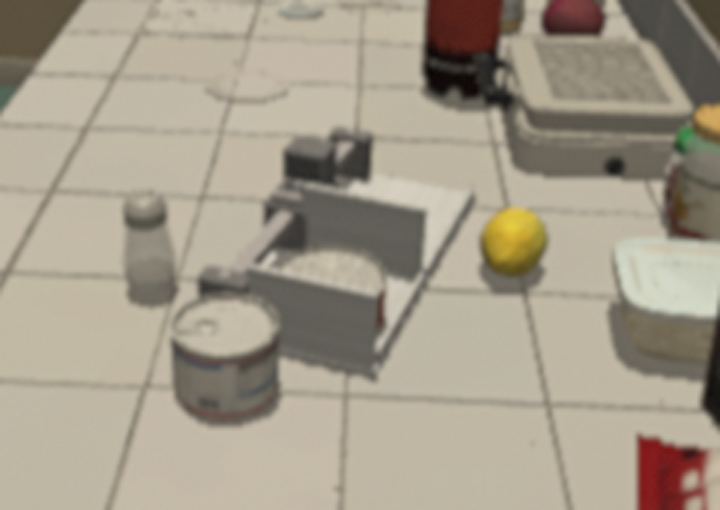

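The crops show the rack with its right block top at crop (485,385) and its left block at (138,265). The stop is mid-bar, with the ribbed pad at about (313,322) and the block to its left. The path above it is clear.

```bash
cat > b.py <<'E'
from h import *
px=lambda x,y:[180+x/3,100+y/3]
A=onplane('top',px(485,382),52);B=onplane('top',px(140,265),52)
u=B-A;print(A,B,np.linalg.norm(u[:2]),np.degrees(np.arctan2(u[1],u[0])))
print(onplane('top',px(315,322),60), onplane('top',px(268,300),85))
# pads' corner lines of base far edge
C=onplane('top',px(200,137),6);D=onplane('top',px(533,243),6);print(np.degrees(np.arctan2(*(C-D)[1::-1])),np.linalg.norm(C-D))
o=telemetry.get_obs();Rm=rot(o['tcp_rot'])
for t in ([536,-18,200],): print((Rm.T@(np.array(t)-o['tool_pos'])/50).round(2))
E
python3 b.py
```

```text
[ 496.75571782 -148.42333095   52.        ] [584.77684446 111.66511367  52.        ] 274.57916483344053 71.30275821727022
[540.17594875 -22.44550296  60.        ] [552.26120416   9.28260267  85.        ]
71.90586524411722 283.36433531386047
[ 9.65 -7.81  1.13]
```

Emit:
move_arm --deltas '[[1,[9.65,-7.8,1.0],-0.83],[1,[9.65,-7.8,1.0],-0.83],[1,[9.65,-7.8,1.0],-0.83],[1,[9.65,-7.8,1.0],-0.83],[1,[9.65,-7.8,1.0],-0.83],[1,[9.65,-7.8,1.0],-0.83],[1,[9.65,-7.8,1.0],-0.83],[1,[9.65,-7.8,1.0],-0.83],[1,[9.65,-7.8,1.0],-0.83],[1,[9.65,-7.8,1.0],-0.83]]' --force 40

```text
time: 1.8
tool_pos: [481.6, -125.3, 216.4]
tcp_rot: [0.001, 0.811, 0.585, 0.0]
ft_force: [0.9, -0.7, 0.5]
opening: 0.002
gripper_force: 0.0
```

Emit:
move_arm --deltas '[[1,[2.0,0.3,0],0],[1,[2.0,0.3,0],0],[1,[2.0,0.3,0],0],[1,[2.0,0.3,0],0],[1,[2.0,0.3,0],0]]'

```text
time: 2.3
tool_pos: [526.4, -37.7, 216.0]
tcp_rot: [0.0, 0.811, 0.585, -0.0]
ft_force: [-0.4, -0.1, 1.0]
opening: 0.001
gripper_force: 0.0
```

```bash
cat > c.py <<'E'
from h import *
import sys
o=telemetry.get_obs(); save(camera('wrist'),sys.argv[1]); Rm=rot(o['tcp_rot'])
print(o['time'],o['tool_pos'],np.degrees(np.arctan2(Rm[1,0],Rm[0,0])),Rm[:,2].round(3),o['ft_force'])
for n,z in [('release_top',60),('push_face',70)]:
  for c in ['wrist','top']:
    if c=='top': camera(c)
    for m in mark_of(c,n)[:1]:
        p=onplane(c,m['point'],z,o); print(c,n,round(m['conf'],2),np.round(m['point']),p.round(1),'tool mm',(Rm.T@(p-o['tool_pos'])).round(1))
E
python3 c.py w1.png
```

```text
2.3 [526.39095303 -37.7089829  216.03249032] 71.536734847688 [-0.    -0.001 -1.   ] [-0.36733939 -0.10946158  0.957387  ]
wrist release_top 0.56 [325. 167.] [538.6 -22.3  60. ] tool mm [ 18.5   6.7 156. ]
wrist push_face 0.79 [322. 148.] [542.2  -3.8  70. ] tool mm [ 37.3   4.3 146. ]
```

View pics/w1.png

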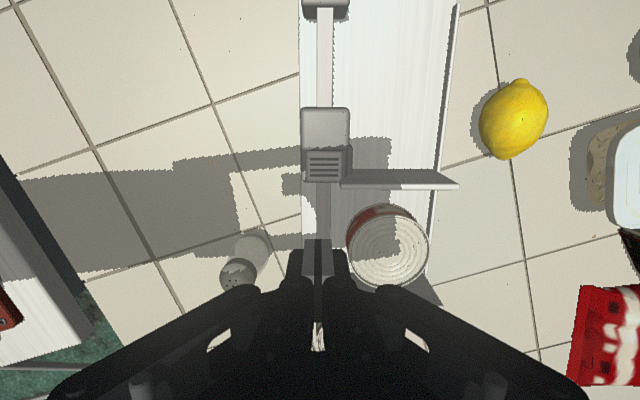

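The picture shows the gripper aligned with the bar. The pad is at about (325,167), straight ahead of the fingers, and the salt shaker and tuna tin are clear. I'll move above the pad and go down part of the way.

Emit:
move_arm --deltas '[[1,[0.37,0.11,0.5],0],[1,[0.37,0.11,1.2],0],[1,[0.37,0.11,2.0],0],[1,[0.37,0.11,2.2],0],[1,[0.37,0.11,2.2],0],[1,[0.37,0.11,2.2],0]]'

```text
time: 3.25
tool_pos: [538.9, -21.6, 107.8]
tcp_rot: [0.001, 0.811, 0.584, 0.001]
ft_force: [0.1, -0.3, 0.8]
opening: 0.001
gripper_force: 0.0
```

```bash
python3 c.py w2.png
```

```text
3.25 [538.9053322  -21.64848996 107.79416397] 71.528346246011 [ 0.002 -0.    -1.   ] [ 0.07282613 -0.28086663  0.75649516]
wrist release_top 0.63 [318. 234.] [539.8 -21.1  60. ] tool mm [ 0.8  0.6 47.8]
wrist push_face 0.61 [314. 215.] [542.5  -5.7  70. ] tool mm [16.2 -1.7 37.8]
top push_face 0.48 [371. 224.] [ 503.1 -211.9   70. ] tool mm [-191.8   26.3   37.8]
```

View pics/w2.png

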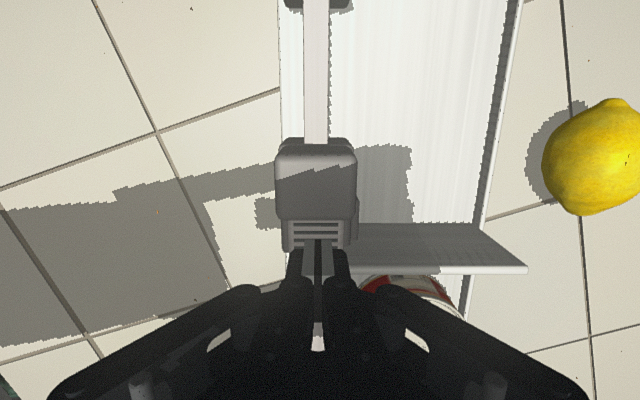

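The fingertips are over the ribbed pad (about (318,240)), just in front of the block. Next I press down gradually.

Emit:
move_arm --deltas '[[1,[0,0,0.25],0],[1,[0,0,0.4],0],[1,[0,0,0.5],0],[1,[0,0,0.55],0],[1,[0,0,0.55],0],[1,[0,0,0.55],0]]'

```text
time: 4.2
tool_pos: [537.4, -21.2, 78.7]
tcp_rot: [-0.0, 0.811, 0.585, -0.0]
ft_force: [-3.2, 0.3, 4.6]
opening: -0.003
gripper_force: 2.3
```

Emit:
move_arm --deltas '[[1,[0,0,0.03],0],[1,[0.1,0,0.03],0],[1,[0.2,0,0.03],0],[1,[0.3,0,0.03],0],[1,[0.4,0,0.03],0],[1,[0.5,0,0.03],0],[1,[0.6,0,0.03],0],[1,[0.7,0,0.03],0]]'

```text
time: 5.0
tool_pos: [548.8, 12.3, 77.4]
tcp_rot: [-0.0, 0.811, 0.585, -0.0]
ft_force: [-3.5, -0.2, 4.6]
opening: -0.001
gripper_force: 2.5
```

Emit:
move_arm --deltas '[[1,[0.1,0,0],0],[1,[0.2,0,0],0],[1,[0.3,0,0],0],[1,[0.4,0,0],0],[1,[0.5,0,0],0],[1,[0.6,0,0],0],[1,[0.6,0,0],0]]'

```text
time: 5.7
tool_pos: [558.6, 41.3, 77.5]
tcp_rot: [-0.0, 0.811, 0.585, 0.0]
ft_force: [-2.9, 1.9, 5.2]
opening: -0.001
gripper_force: 2.5
```

```bash
python3 c.py w3.png
```

```text
5.7 [558.59238775  41.32226691  77.510523  ] 71.5729481745023 [ 0.     0.001 -1.   ] [-2.85458243  1.85999395  5.19681717]
top release_top 0.4 [258. 200.] [556.9  38.7  60. ] tool mm [-3.1 -0.8 17.5]
wrist push_face 0.78 [316. 235.] [564.1  58.3  70. ] tool mm [17.9 -0.1  7.5]
top push_face 0.65 [248. 197.] [561.6  59.9  70. ] tool mm [18.6 -3.1  7.5]
```

View pics/w3.png

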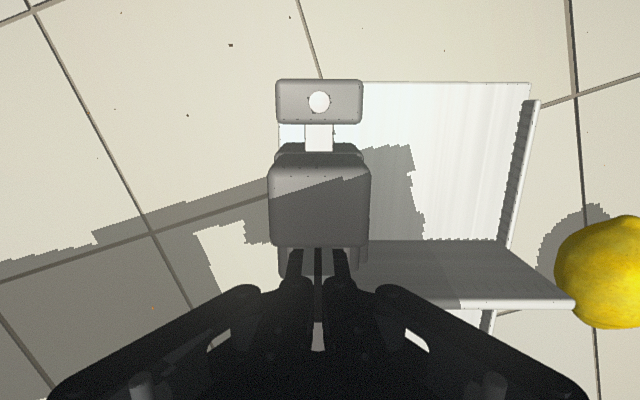

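The stop is following. The block (row 165) is close to the end block (row 122), with a short gap of bar left. I'll creep to the end.

Emit:
move_arm --deltas '[[1,[0.1,0,0],0],[1,[0.2,0,0],0],[1,[0.3,0,0],0],[1,[0.35,0,0],0],[1,[0.4,0,0],0],[1,[0.4,0,0],0]]'

```text
time: 6.65
tool_pos: [563.9, 54.7, 77.8]
tcp_rot: [0.003, 0.811, 0.585, -0.004]
ft_force: [-10.3, -22.6, 12.0]
opening: 0.002
gripper_force: 14.7
```

```bash
python3 c.py w4.png
```

```text
6.65 [563.90749982  54.72327666  77.75059671] 71.59371276120072 [-0.003 -0.008 -1.   ] [-10.25564202 -22.64323373  11.98485896]
top release_top 0.55 [258. 200.] [557.5  37.6  60. ] tool mm [-18.1  -0.6  17.9]
wrist push_face 0.74 [317. 250.] [567.5  64.5  70. ] tool mm [10.4  0.3  7.7]
top push_face 0.9 [245. 195.] [566.9  65.7  70. ] tool mm [11.4 -0.6  7.6]
```

View pics/w4.png

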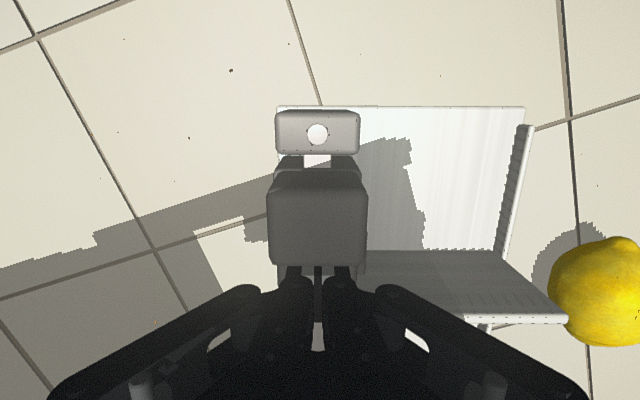

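Emit:
move_arm --deltas '[[1,[0,0,0.03],0],[1,[0.06,0,0.04],0],[1,[0.06,0,0.04],0],[1,[0.06,0,0.04],0]]'

```text
time: 7.4
tool_pos: [564.2, 54.8, 77.2]
tcp_rot: [0.003, 0.811, 0.585, -0.006]
ft_force: [-20.0, -34.0, 25.8]
opening: -0.001
gripper_force: 22.2
```

The push reached 39 N with no movement, so this is the hard end. I'll ease the push but keep slight forward contact, then lift straight up.

Emit:
move_arm --deltas '[[1,[-0.06,0,-0.04],0],[1,[-0.1,0,-0.04],0],[1,[-0.1,0,-0.04],0]]'

```text
time: 7.7
tool_pos: [564.0, 54.6, 77.4]
tcp_rot: [0.002, 0.811, 0.584, -0.001]
ft_force: [-3.6, -14.5, 6.0]
opening: -0.004
gripper_force: 8.9
```

Emit:
move_arm --deltas '[[1,[0,0,-0.1],0],[1,[0,0,-0.2],0],[1,[-0.02,0,-0.3],0],[1,[-0.05,0,-0.4],0],[1,[-0.1,0,-0.6],0],[1,[-0.1,0,-1.0],0],[1,[-0.1,0,-1.8],0],[1,[-0.1,0,-2.6],0],[1,[-0.1,0,-2.6],0],[1,[-0.1,0,-2.6],0]]'

```text
time: 8.7
tool_pos: [563.8, 53.2, 209.5]
tcp_rot: [0.001, 0.811, 0.585, 0.002]
ft_force: [-0.3, -0.3, -0.1]
opening: -0.002
gripper_force: 0.0
```

```bash
python3 c.py w5.png; python3 - <<'E'
from h import *
save(camera('side'),'s5.png')
for n,z in [('tuna_tin',6),('bean_tin',0),('salt',0),('lemon1',0)]:
    for m in mark_of('side',n)[:1]: print(n,np.round(m['point']),onplane('side',m['point'],z).round(1))
a=cv2.imread('pics/s5.png')[130:300,200:440];b=cv2.imread('pics/w5.png')
a=cv2.resize(a,None,fx=2,fy=2);b=b[:340,140:460]
cv2.imwrite('pics/m5.png',np.hstack([a,b]))
E
```

```text
8.7 [563.80177965  53.15222088 209.48990162] 71.57364257287588 [ 0.005  0.    -1.   ] [-0.31524996 -0.31972943 -0.12279535]
wrist release_top 0.79 [316. 196.] [561.3  47.3  60. ] tool mm [ -6.6  -1.2 149.5]
top release_top 0.76 [255. 198.] [560.9  44.6  60. ] tool mm [ -9.3  -0.7 149.5]
wrist push_face 0.76 [314. 178.] [565.8  65.1  70. ] tool mm [ 11.7  -2.5 139.5]
top push_face 0.71 [316. 260.] [424.1 -93.1  70. ] tool mm [-183.2  -86.9  138.8]
tuna_tin [310. 236.] [ 572.8 -132.9    6. ]
bean_tin [273. 260.] [ 498.1 -220.5    0. ]
salt [252. 229.] [ 432.4 -106.7    0. ]
lemon1 [374. 220.] [734.  -41.8   0. ]
```

View pics/m5.png

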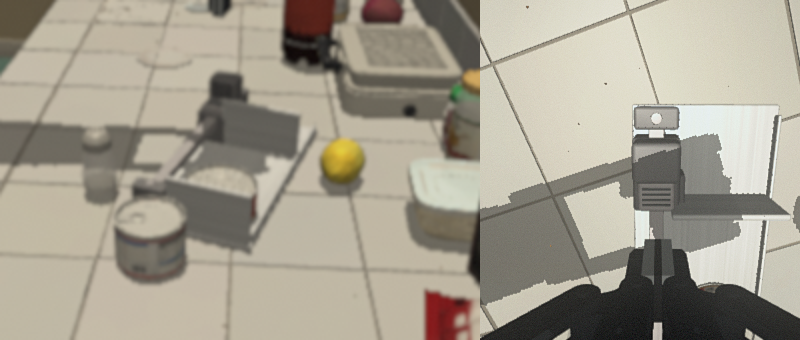

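The stop is at its end and the ribbed release is up again. The tins, salt shaker and lemon stand where they were.

```bash
python3 -c "
from h import *
print(finish_job())"
```

```text
the job is handed in; nothing more can be done
None
```

I pushed the stop back with the release held down until it hit its hard end (39 N moved it no further), then let go. The release looks sprung back up and the other items look unmoved. The job is handed in, but it returned no verdict.

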